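Break the lid stay and shut the green tool case

ROBOT

A 6-joint arm with a two-finger parallel gripper is mounted at the origin on the work surface; the furniture and walls round the work are solid. World frame = base frame: x ahead of the robot, y to its left, z up, the work surface at z = 0. Lengths are in mm, angles in rad, forces in N, time in s.
With the tool pointing down it reaches from about 350 to 975 mm from the base axis. Payload 7.1 kg.
Tool frame: the origin (TCP) lies at the very end of the fingers, on their centre line; the grasp point (between the pads) lies 19 mm behind it (ctrl.pinch_z is the z of the grasp point in the tool frame, in mm); z points along the fingers, y is the direction in which the jaws open and shut (so a half turn about z gives the same grasp; the last joint's range is limited). The gripper opens to 88 mm and grips with 3 to 60 N. Pads are 20 mm wide; open, the fingers measure 115 mm over their backs; the gripper's body (75 mm by 178 mm) begins 61 mm behind the grasp point.
Start: joints at [-1.313, 0.423, 1.63, -0, 1.089, -0.019], TCP at [170.818, -601.187, 222.675] pointing down, gripper open.
Joint ranges: [-3, 3], [-0.9, 2.11], [0.09, 2.58], [-1.31, 4.45], [0.11, 2.69], [-2.54, 2.54]. Speed limits (rad/s): [2.39, 2.39, 3.01, 3.14, 3.14, 3.14].

INTERFACE

Orientations are given as a rotation vector (axis times angle).
In Python, from workcell import get_obs, optics, ctrl gives the robot as it stands.
- The arm moves only by the shell command python3 -m jog 'ROWS'. ROWS is a JSON object of lists of equal length, an entry for each row: "delta_rot": the turn, a rotation vector about the tool's x, y, z in rad, a list of three; "translation": the shift along the tool's x, y, z in mm, a list of three; "hand": the opening, from -1 (shut) to 1 (fully open). In form: {"delta_rot": [[rx, ry, rz], ...], "translation": [[x, y, z], ...], "hand": [hand, ...]}. A call has 1 to 5 rows; each row is the pose to reach, as a shift and turn from the pose commanded when the call began, along the tool's axes at that moment; what a row does not reach only later rows make up. A row lasts 1/10 s, in which the tool goes at most 50 mm and 8.59 degrees, less where a joint would pass 70% of its speed; a pose out of reach is approached as far as the arm can. A call with a gripper value outside its range is refused whole. The fingers move at their own pace and stop on an object; the grip force is fixed at half the most. Time passes only in rows, so rows that repeat a pose let the fingers close. It gives the time, the measured TCP pose, the force and the opening at its end, in the units of the state.
- get_obs(): the state, without advancing time (a new reading comes with each control period).
- optics.get_image(name): name is "scene" or "side" or "wrist"; returns the picture (400x640x3 uint8, red, green, blue); there is no depth.
- optics.calibration(name): a dict with "intrinsics" (3x3 intrinsics, pixels), "cam_to_world" (4x4, takes a point from camera to world coordinates). Camera axes: x right, y up, looking along -z (the intrinsics and any distortion apply to the point x, -y, -z); pixel columns grow to the right and rows downward; lengths in mm; the calibration is good to about 2 mm. A picture is of the moment at which its call begins: read the wrist's pose just before it. calibration takes no time and is no camera call; for the wrist camera it gives the pose at the moment of the call.
- ctrl.close_job(): hands the job in, once; it reports no verdict.
The state is a dict: "t": time; "qpos": joint angles; "qvel": joint speeds; "joint_torque": joint torques, N m; "ee_pos": TCP position; "orientation": TCP orientation; "ft_force": force on the tool from outside, world axes, zero at the start; "moment": the same for the moment, N m; "width": finger opening in mm.
Only numpy, scipy, OpenCV 4.12 (cv2) and the standard library are available. Lean on these libraries where they do the work, as an engineer would, in place of code of your own. Each camera call takes 0.05 s, during which the arm holds its last target. There are 200 camera calls.

TASK

Shut the green tool case. Its lid is propped open by a locked folding stay, so first press the stay's yellow thumb plate down at the knee until the stay breaks, then lower the lid until it is fully shut. Leave the grey case standing open as it is.

Things in the scene. Friction and masses are not known exactly. Their poses are not given: they have to be found in the camera images.
- green_case: Green steel tool case fixed to the bench, 160 mm (its x) by 190 mm (y), rim 110 mm high. Origin: centre of its underside; z up. Hinge line along x at y=+0.095, z=0.110; front with handle at y=-0.095. Lid 190 long, 164 wide, 11 thick, standing 86 degrees open, edge 300 mm above the bench. A like grey case stands beside it; either may be on the left.
- green_pad (a point): Centre of the upper side of the yellow thumb plate (26 x 26 mm, level) at the stay's knee, inside the case's -x wall: at x=-0.034, y=-0.005, z=0.149 in the case's frame while locked. Locked, the knee is 4 mm past straight, bowed up against a stop; pushing the lid only locks it harder. Pressing straight down 15 to 25 mm, 5 to 20 N, breaks it for good; the plate tilts and slides a little toward the hinge as it sinks.
- green_knee (a joint): Bend of the green case's stay (two flat steel links from the -x wall near the front up to the lid) at its knee, rad: 0 = locked, about 0.6 with the plate 22 mm down, about 2 with the lid shut. Once broken it stays so, and folds into the case by itself as the lid is pushed down.
- green_lid (a joint): Turn of the green lid about its hinge, rad: 0 = standing open as at the start, 1.50 = fully shut (a stop). The hinge is stiff: the lid stays where it is left; with the stay broken it is pushed over and down on its outer (back) face, 1 to 4 N at 150 mm from the hinge.
- grey_lid (a joint): The same for the lid of the grey case, the bystander: 0 = standing open as at the start; it must stay so.

How it is judged (in metres and radians):
On the way:
1. the green case's stay is broken at the knee (bent 0.25 rad or more) with its lid still standing (value of joint green_knee above 0.25 rad and value of joint green_lid below 0.5 rad), for 0.1 s.
At the end, for the whole second after the job is handed in: The green lid is down on its case, within 0.08 rad (about 15 mm at its edge) of fully shut, and the grey lid still stands open within 0.1 rad of its start (value of joint green_lid above 1.42 rad and value of joint grey_lid below 0.1 rad); the robot touches nothing.
It fails at once if the grey case's lid is moved by more than 0.1 rad (value of joint grey_lid above 0.1 rad).
It also fails if it takes over 42 s, if anything falls off the work surface, if the arm or the gripper's body presses on something with over 40 N, if the wrist force passes 120 N, or if a joint passes its speed limit or range.

## Working session

There is one attempt and no reset: what is moved stays moved. The work goes in short steps, Python scripts to look and compute and a shell command to move; the robot and the scene stay as the last step left them, time stands still between calls to the robot, and variables do not carry over. Pictures are saved under pics/ and viewed, about 8 in all and at most 12, crops included, and the job is handed in when it is done.

```bash
mkdir -p pics; cat > h.py <<'E'
import numpy as np, cv2
from workcell import get_obs, optics, ctrl
from scipy.spatial.transform import Rotation as R
def proj(name,P):
    c=optics.calibration(name);T=np.linalg.inv(np.array(c['cam_to_world']));K=np.array(c['intrinsics'])
    p=np.atleast_2d(P)@T[:3,:3].T+T[:3,3]; q=np.c_[p[:,0],-p[:,1],-p[:,2]]@K.T
    return q[:,:2]/q[:,2:]
def ray(name,u,v):
    c=optics.calibration(name);T=np.array(c['cam_to_world']);K=np.array(c['intrinsics'])
    d=np.linalg.solve(K,[u,v,1]);d=T[:3,:3]@[d[0],-d[1],-d[2]];return T[:3,3],d/np.linalg.norm(d)
def atz(name,u,v,z):
    o,d=ray(name,u,v);return o+d*(z-o[2])/d[2]
def save(name,fn,crop=None,s=1):
    im=optics.get_image(name)[:,:,::-1]
    if crop: a,b,c,d=crop;im=im[b:d,a:c]
    cv2.imwrite('pics/'+fn,cv2.resize(im,None,fx=s,fy=s,interpolation=cv2.INTER_CUBIC))
E
python3 - <<'E'
from h import *
save('scene','s1.png');save('side','d1.png')
for n in('scene','side','wrist'):print(n,{k:np.round(v,2).tolist() if k in('intrinsics','cam_to_world') else v for k,v in optics.calibration(n).items()})
print(get_obs())
E
```

```text
scene {'intrinsics': [[465.06, 0.0, 322.41], [0.0, 465.06, 199.51], [0.0, 0.0, 1.0]], 'cam_to_world': [[-0.51, 0.5, -0.7, -162.12], [-0.86, -0.3, 0.41, 361.54], [-0.01, 0.81, 0.58, 650.45], [0.0, 0.0, 0.0, 1.0]]}
side {'intrinsics': [[361.35, 0.0, 325.43], [0.0, 361.35, 199.47], [0.0, 0.0, 1.0]], 'cam_to_world': [[0.4, -0.78, 0.49, 917.09], [0.92, 0.33, -0.22, -190.96], [0.0, 0.54, 0.84, 843.16], [0.0, 0.0, 0.0, 1.0]]}
wrist {'intrinsics': [[320.87, 0.0, 321.45], [0.0, 320.87, 195.87], [0.0, 0.0, 1.0]], 'cam_to_world': [[0.27, 0.93, 0.26, 241.43], [-0.96, 0.26, 0.07, -580.98], [-0.0, -0.27, 0.96, 384.37], [0.0, 0.0, 0.0, 1.0]]}
{'t': 0.1, 'qpos': array([-1.31300157e+00,  4.23770773e-01,  1.63060941e+00,  1.00957157e-05,
        1.08856857e+00, -1.89877080e-02]), 'qvel': array([ 0.00193553, -0.00252031, -0.00202171, -0.00081734, -0.00214106,
       -0.00175673]), 'joint_torque': array([-5.43528331e-04, -5.45617890e+01, -2.74324054e+01,  6.45559095e-02,
        1.87566160e-02, -3.04104935e-05]), 'ee_pos': array([ 170.69736261, -600.72382351,  221.97709081]), 'orientation': array([-3.11022292e+00, -4.33189241e-01,  2.39696173e-04]), 'ft_force': array([0.01348666, 0.20236429, 0.62203591]), 'moment': array([0.00440694, 0.0086561 , 0.04054017]), 'width': 87.55965225373772}
```

View pics/s1.png

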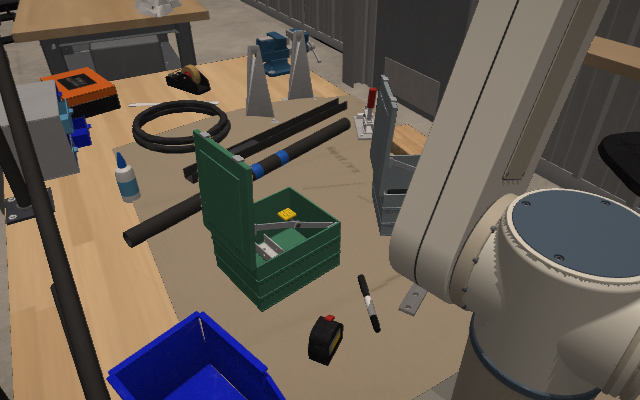

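View pics/d1.png

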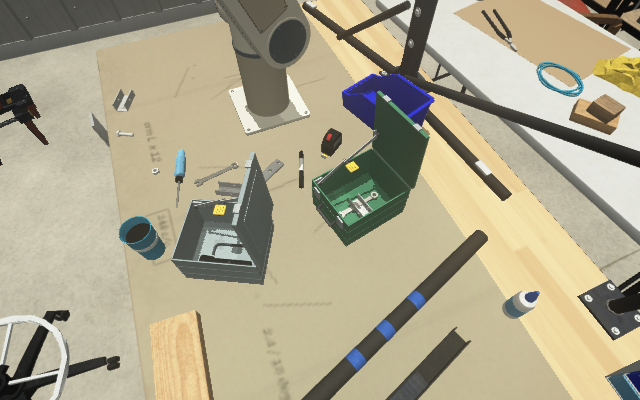

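The scene view has the green case's pad near (287,214), and the side view has it near (352,167). The hinge is on the far-left (+y world) side. Next I'll enlarge both.

```bash
python3 - <<'E'
import cv2,numpy as np
a=cv2.imread('pics/s1.png')[120:320,185:350];b=cv2.imread('pics/d1.png')[80:255,300:440]
a=cv2.resize(a,None,fx=3,fy=3,interpolation=2)[:600];b=cv2.resize(b,None,fx=3,fy=3,interpolation=2)
c=np.zeros((600,495+420,3),np.uint8)
cv2.imwrite('pics/sc.png',a);cv2.imwrite('pics/dc.png',b)
from h import *
def tri(p,q):
    o1,d1=ray('scene',*p);o2,d2=ray('side',*q)
    s=np.linalg.lstsq(np.c_[d1,-d2],o2-o1,rcond=None)[0]
    A=o1+s[0]*d1;B=o2+s[1]*d2;return (A+B)/2,np.linalg.norm(A-B)
print(tri((287,214),(352,167)))
E
```

```text
(array([446.04611127,  84.51552943, 142.81973185]), np.float64(2.8169250264697108))
```

View pics/sc.png

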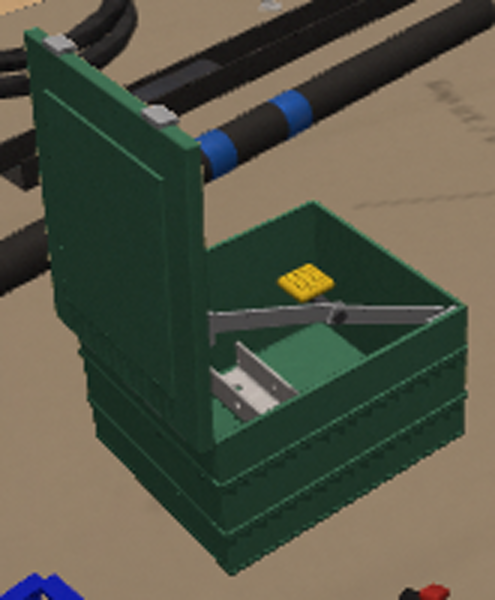

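View pics/dc.png

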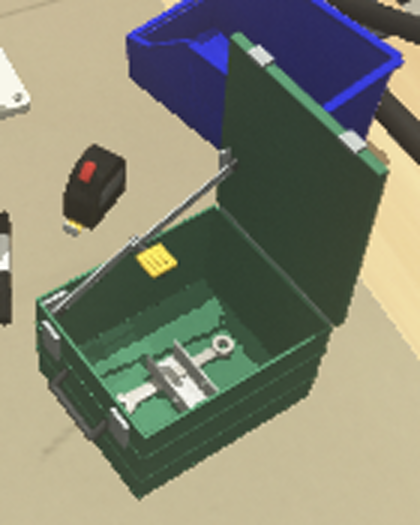

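The scene crop shows the front −x rim corner at (340,222), the front +x at (290,188) and the hinge-side −x base at (262,311). The side crop shows rim corners at (313,180), (347,226) and (410,189), with the pad at (352,167).

```bash
python3 - <<'E'
from h import *
from scipy.optimize import least_squares
D=[('scene',(-80,-95,110),(340.3,222.3)),('scene',(80,-95,110),(289.7,187.7)),('scene',(-80,95,0),(262.3,311.3)),('scene',(-34,-5,149),(287,214)),
('side',(-80,-95,110),(312.7,180)),('side',(80,-95,110),(346.7,225.7)),('side',(80,95,110),(410,188.7)),('side',(80,-95,0),(346.7,245.7)),('side',(-34,-5,149),(352.3,166.7))]
def w(p,P): return R.from_euler('z',p[2]).apply(P)+[p[0],p[1],0]
f=lambda p:np.concatenate([proj(n,w(p,P))[0]-q for n,P,q in D])
for y0 in(0,1.5,-1.5,3):
    s=least_squares(f,[480,90,y0],x_scale=[100,100,1],loss='soft_l1');print(s.x,s.cost)
    if s.cost<80: print(f(s.x).reshape(-1,2).round(1));p=s.x
print('pad',w(p,[-34,-5,149]),'lid tip back',w(p,[0,108,250]),w(p,[0,95,300]))
print([np.round(w(p,c),0) for c in([-82,100,300],[82,100,300])])
o=get_obs();print(R.from_rotvec(o['orientation']).as_matrix().round(3))
# grey lid top edge est
E
```

```text
[4.77412517e+02 9.54037199e+01 1.74654778e-01] 11.316108484357825
[[ 0.3 -1.9]
 [-0.6 -3.1]
 [-0.8 -0. ]
 [-0.7 -2.4]
 [-2.3 -2. ]
 [ 0.5 -0.5]
 [ 0.4 -0.7]
 [-1.9  0.1]
 [-0.9 -1.7]]
[4.77412517e+02 9.54037192e+01 1.74654822e-01] 11.316108484351574
[[ 0.3 -1.9]
 [-0.6 -3.1]
 [-0.8 -0. ]
 [-0.7 -2.4]
 [-2.3 -2. ]
 [ 0.5 -0.5]
 [ 0.4 -0.7]
 [-1.9  0.1]
 [-0.9 -1.7]]
[4.77412517e+02 9.54037193e+01 1.74654820e-01] 11.316108484351714
[[ 0.3 -1.9]
 [-0.6 -3.1]
 [-0.8 -0. ]
 [-0.7 -2.4]
 [-2.3 -2. ]
 [ 0.5 -0.5]
 [ 0.4 -0.7]
 [-1.9  0.1]
 [-0.9 -1.7]]
[468.7919032   48.58073941   3.47054344] 702.8305805723018
pad [444.79861438  84.57166691 149.        ] lid tip back [458.64554929 201.76066978 250.        ] [460.90453614 188.95844425 300.        ]
[array([379., 180., 300.]), array([541., 208., 300.])]
[[ 0.962  0.273 -0.   ]
 [ 0.273 -0.962  0.001]
 [ 0.    -0.001 -1.   ]]
```

```bash
cat >> h.py <<'E'
C=np.array([477.4,95.4,0]);YAW=0.1747;RC=R.from_euler('z',YAW)
def c2w(P): return RC.apply(P)+C
def w2c(P): return RC.inv().apply(np.asarray(P)-C)
R0=RC*R.from_matrix(np.array([[0,1,0],[1,0,0],[0,0,-1]]).T)
def goal(pos,tilt=0,rot=None):
    o=get_obs();r=R.from_rotvec(o['orientation']);t=rot or R0*R.from_euler('y',tilt)
    print('t',round(o['t'],2),'tr',r.inv().apply(np.asarray(pos)-o['ee_pos']).round(1),'rot',(r.inv()*t).as_rotvec().round(3))
E
python3 - <<'E'
from h import *
for u,v in((220,210),):print('grey pad',atz('side',u,v,149))
print('lid tops',atz('side',247,155,300),atz('side',256,155,300),atz('side',235,225,300), atz('scene',380,80,300),atz('scene',393,100,300))
goal([430,-520,440]);goal([450,-520,440],rot=R.from_rotvec(get_obs()['orientation']))
E
```

```text
grey pad [ 444.41655272 -240.29846221  149.        ]
lid tops [ 446.30120445 -150.55276872  300.        ] [ 453.10400754 -134.56261036  300.        ] [ 586.44049766 -213.56719489  300.        ] [ 557.77122432 -192.40265477  300.        ] [ 465.45205519 -154.39709467  300.        ]
t 0.1 tr [ 271.5   -7.1 -218. ] rot [-1.000e-03 -1.000e-03 -1.469e+00]
t 0.1 tr [ 290.7   -1.6 -218. ] rot [0. 0. 0.]
```

```bash
python3 -m jog '{"delta_rot":[[0,0,0],[0,0,-0.15],[0,0,-0.3],[0,0,-0.45],[0,0,-0.6]],"translation":[[20,0,-45],[45,0,-90],[70,0,-135],[100,0,-175],[125,0,-215]],"hand":[-1,-1,-1,-1,-1]}'; python3 -c "
from h import *
goal([470,-330,440])"
```

```text
t: 0.6
ee_pos: [291.9, -566.2, 438.9]
orientation: [-2.84, -1.342, -0.0]
ft_force: [-0.1, -1.3, -0.8]
width: 51.1
t 0.6 tr [295.6 -12.3  -1. ] rot [-0.    -0.001 -0.863]
```

```bash
python3 -m jog '{"delta_rot":[[0,0,-0.14],[0,0,-0.28],[0,0,-0.42],[0,0,-0.56],[0,0,-0.7]],"translation":[[50,0,0],[100,0,0],[150,0,0],[200,0,0],[250,-10,0]],"hand":[-1,-1,-1,-1,-1]}'; python3 -c "
from h import *
goal([455,-60,440],0.3)"
```

```text
t: 1.1
ee_pos: [444.0, -367.7, 437.0]
orientation: [-2.208, -2.234, -0.0]
ft_force: [1.5, 0.0, -0.5]
width: 11.2
t 1.1 tr [307.6  14.6  -2.9] rot [ 0.024  0.299 -0.162]
```

```bash
python3 -m jog '{"delta_rot":[[0,0,-0.1],[0,0,-0.16],[0,0,-0.16],[0.01,0.1,-0.16],[0.02,0.2,-0.16]],"translation":[[50,0,0],[100,0,0],[150,5,0],[200,10,0],[250,12,0]],"hand":[-1,-1,-1,-1,-1]}'; python3 -c "
from h import *
goal(c2w([-34,-30,260]),0.3)"
```

```text
t: 1.6
ee_pos: [453.0, -117.0, 438.1]
orientation: [-1.921, -2.275, -0.193]
ft_force: [0.4, -0.9, -1.2]
width: 0.5
t 1.6 tr [135.4  26.5 209.8] rot [-0.002  0.096 -0.007]
```

```bash
python3 -m jog '{"delta_rot":[[0,0.1,0],[0,0.1,0],[0,0.1,0],[0,0.1,0],[0,0.1,0]],"translation":[[45,8,10],[85,18,40],[120,26,80],[130,26,120],[135,26,165]],"hand":[-1,-1,-1,-1,-1]}'; python3 - <<'E'
from h import *
o=get_obs();save('wrist','w1.png')
P=c2w([-34,-5,149]);print(o['ee_pos'],w2c(o['ee_pos']),proj('wrist',P),proj('wrist',o['ee_pos']))
goal(c2w([-34,-5,170]),0.3)
E
```

```text
t: 2.1
ee_pos: [450.7, 48.9, 301.9]
orientation: [-1.869, -2.214, -0.28]
ft_force: [-0.3, 0.1, 0.1]
width: 0.6
[450.66858148  48.93901035 301.88145559] [-34.4000429  -41.1075339  301.88145559] [[327.65852692 193.17018714]] [[329.00412467 249.91967304]]
t 2.15 tr [ -4.5   6.2 129.6] rot [-0.011 -0.003 -0.009]
```

View pics/w1.png

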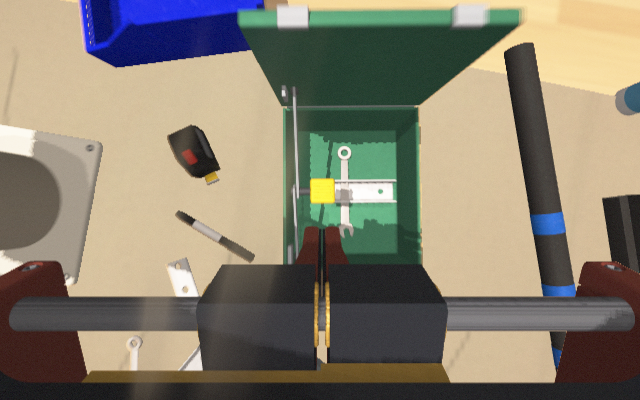

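The pad is at (322,190) and was predicted at (328,193). The fingertips show the same ~6 px bias, so the model agrees relative to the tool. I'll descend.

```bash
python3 -m jog '{"delta_rot":[[0,0,0],[0,0,0],[0,0,0],[0,0,0],[0,0,0]],"translation":[[-1,2,40],[-3,4,80],[-4,5,110],[-4,6,127],[-4,6,130]],"hand":[-1,-1,-1,-1,-1]}'; python3 -c "
from h import *
print(w2c(get_obs()['ee_pos']))
goal(c2w([-34,-4,150]),0.3);goal(c2w([-34,-1,125]),0.3)"
```

```text
t: 2.65
ee_pos: [449.7, 82.5, 176.2]
orientation: [-1.869, -2.209, -0.276]
ft_force: [0.3, 0.2, 1.0]
width: 0.3
[-29.51015969  -7.87259153 176.20881772]
t 2.65 tr [-4.1 -4.3 26.2] rot [-0.005 -0.002 -0.009]
t 2.65 tr [-8.7 -4.2 51. ] rot [-0.005 -0.002 -0.009]
```

```bash
python3 -m jog '{"delta_rot":[[0,0,0],[0,0,0],[0,0,0],[0,0,0]],"translation":[[-2,-3,10],[-3,-4,16],[-4,-4,22],[-4,-4,24]],"hand":[-1,-1,-1,-1]}';  python3 -c "
from h import *
print(w2c(get_obs()['ee_pos']))
goal(c2w([-34,-2,138]),0.3);goal(c2w([-34,0,125]),0.3)"
```

```text
t: 3.05
ee_pos: [446.0, 84.8, 153.2]
orientation: [-1.871, -2.211, -0.279]
ft_force: [-0.5, -0.0, 1.5]
width: 0.7
[-32.75430179  -4.9332598  153.15765081]
t 3.05 tr [-1.7 -1.2 15.3] rot [-0.001 -0.001 -0.009]
t 3.05 tr [-3.6 -1.2 28.4] rot [-0.001 -0.001 -0.009]
```

```bash
python3 -m jog '{"delta_rot":[[0,0,0],[0,0,0],[0,0,0],[0,0,0],[0,0,0]],"translation":[[0,-1,4],[-1,-1,8],[-2,-1,12],[-2,-1,16],[-2,-1,18]],"hand":[-1,-1,-1,-1,-1]}';  python3 - <<'E'
from h import *
print(w2c(get_obs()['ee_pos']));goal(c2w([-34,0,125]),0.3)
E
```

```text
t: 3.55
ee_pos: [444.5, 88.3, 135.2]
orientation: [-1.871, -2.211, -0.279]
ft_force: [0.3, 1.2, 2.7]
width: 0.4
[-33.66942545  -1.24277013 135.21931635]
t 3.55 tr [-1.8 -0.3 10.1] rot [-0.001 -0.001 -0.009]
```

```bash
python3 - <<'E'
from h import *
import numpy as np
save('scene','s2.png',(185,120,350,320),3);save('side','d2.png',(300,80,440,255),3)
a=cv2.imread('pics/s2.png');b=cv2.imread('pics/d2.png');H=np.zeros((600,a.shape[1]+b.shape[1],3),np.uint8)
H[:a.shape[0],:a.shape[1]]=a;H[:b.shape[0],a.shape[1]:]=b
cv2.imwrite('pics/c2.png',cv2.resize(H,None,fx=.87,fy=.87,interpolation=3))
E
```

```text
(no output)
```

View pics/c2.png

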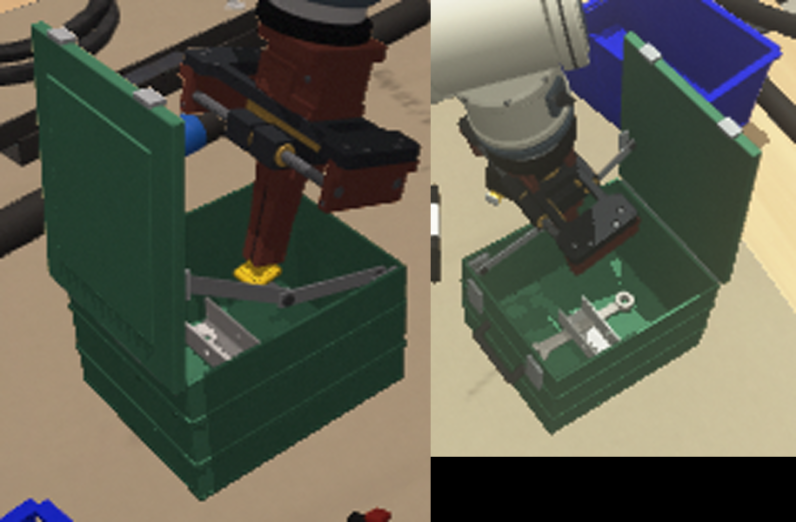

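The tip is on the plate at (258,272) and the knee now bows downward, so the stay is breaking. I'll press on to about 24 mm.

```bash
python3 -m jog '{"delta_rot":[[0,0,0],[0,0,0],[0,0,0],[0,0,0],[0,0,0]],"translation":[[-1,0,4],[-1,0,8],[-2,0,12],[-2,0,13],[-2,0,13]],"hand":[-1,-1,-1,-1,-1]}';  python3 - <<'E'
from h import *
print(w2c(get_obs()['ee_pos']))
save('scene','s3.png',(185,120,350,320),3)
goal(c2w([-34,-25,250]),0.3)
E
```

```text
t: 4.15
ee_pos: [444.0, 90.0, 122.2]
orientation: [-1.871, -2.211, -0.279]
ft_force: [0.3, -0.3, 1.6]
width: 0.2
[-33.82363562   0.52173892 122.19452949]
t 4.2 tr [  13.5   -0.4 -129.6] rot [-0.002 -0.    -0.009]
```

View pics/s3.png

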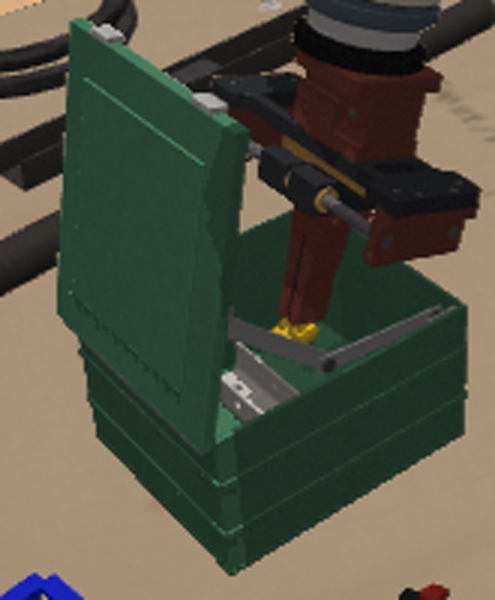

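The knee at (330,365) hangs well below the line between its ends, so the stay is broken. The lid still stands, tipped only slightly. I'll retreat up and go over to the lid's back.

```bash
python3 -m jog '{"delta_rot":[[0,0,0],[0,0,0],[0,0,0],[0,0,0],[0,0,0]],"translation":[[-2,0,-40],[-5,0,-85],[-5,0,-135],[-5,0,-185],[-5,0,-230]],"hand":[-1,-1,-1,-1,-1]}';  python3 - <<'E'
from h import *
print(w2c(get_obs()['ee_pos']))
goal(c2w([0,160,410]),0)
E
```

```text
t: 4.7
ee_pos: [456.5, 17.4, 342.7]
orientation: [-1.872, -2.212, -0.278]
ft_force: [0.6, 0.6, -0.6]
width: 0.7
[-34.13938289 -73.15295524 342.70327932]
t 4.7 tr [242.9  32.    4.5] rot [-0.003 -0.3   -0.009]
```

```bash
python3 -m jog '{"delta_rot":[[0,-0.05,0],[0,-0.15,0],[0,-0.25,0],[0,-0.3,0],[0,-0.3,0]],"translation":[[45,8,-18],[93,16,-12],[142,24,-8],[190,32,0],[238,32,4]],"hand":[-1,-1,-1,-1,-1]}';  python3 - <<'E'
from h import *
save('side','d4.png',(280,60,460,260),3)
print(w2c(get_obs()['ee_pos']))
goal(c2w([0,150,262]),0)
E
```

```text
t: 5.2
ee_pos: [450.0, 251.6, 407.1]
orientation: [-2.026, -2.4, 0.006]
ft_force: [1.4, 0.5, 0.6]
width: 0.6
[  0.44195205 164.24456465 408.71669304]
t 5.25 tr [-1.480e+01 -1.000e-01  1.467e+02] rot [-0.002 -0.004 -0.003]
```

View pics/d4.png

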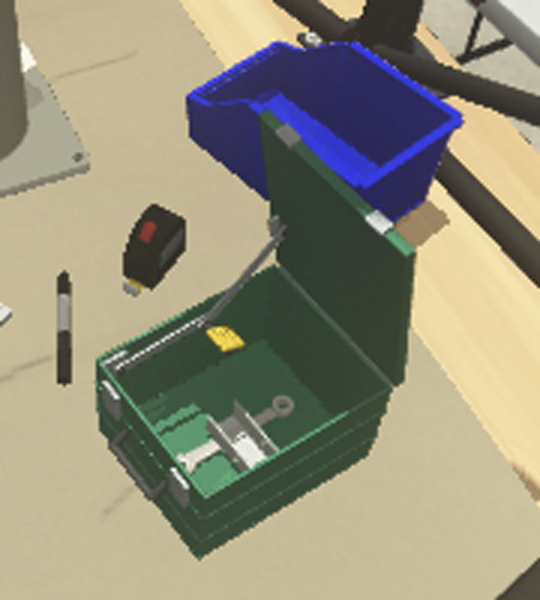

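The stay is bent with the plate tilted at (225,338), the lid still stands, and the space behind it is free. I'll descend behind it.

```bash
python3 -m jog '{"delta_rot":[[0,0,0],[0,0,0],[0,0,0],[0,0,0],[0,0,0]],"translation":[[-10,0,40],[-15,0,85],[-15,0,130],[-15,0,146],[-15,0,148]],"hand":[-1,-1,-1,-1,-1]}';  python3 - <<'E'
from h import *
print(w2c(get_obs()['ee_pos']))
E
```

```text
t: 5.75
ee_pos: [450.8, 233.0, 256.2]
orientation: [-2.025, -2.395, 0.013]
ft_force: [0.6, -0.1, 0.3]
width: 0.6
[ -2.24217799 140.15718149 256.23629873]
```

```bash
python3 -m jog '{"delta_rot":[[0,0,0],[0,0,0],[0,0,0],[0,0,0],[0,0,0]],"translation":[[-15,0,-3],[-30,0,-3],[-45,0,-3],[-60,0,-2],[-75,0,-1]],"hand":[-1,-1,-1,-1,-1]}';  python3 - <<'E'
from h import *
print(w2c(get_obs()['ee_pos']))
goal(c2w([0,37,250]));goal(c2w([0,2,229]));goal(c2w([0,-27,199]))
E
```

```text
t: 6.25
ee_pos: [465.7, 159.1, 260.8]
orientation: [-2.028, -2.396, 0.001]
ft_force: [-0.3, 3.2, -0.6]
width: 0.1
[ -0.49011411  64.8149865  260.78317046]
t 6.25 tr [-27.8   0.8  10.7] rot [-0.002 -0.002 -0.009]
t 6.25 tr [-62.9   1.1  31.7] rot [-0.002 -0.002 -0.009]
t 6.25 tr [-91.9   1.4  61.6] rot [-0.002 -0.002 -0.009]
```

Contact is made at 3 N. I'll follow the arc.

```bash
python3 -m jog '{"delta_rot":[[0,0,0],[0,0,0],[0,0,0],[0,0,0],[0,0,0]],"translation":[[-14,0,5],[-28,0,11],[-42,0,18],[-54,0,25],[-63,0,32]],"hand":[-1,-1,-1,-1,-1]}';  python3 - <<'E'
from h import *
print(w2c(get_obs()['ee_pos']))
goal(c2w([0,-27,199]));goal(c2w([0,-46,162]));goal(c2w([0,-55,121]))
E
```

```text
t: 6.75
ee_pos: [475.5, 97.0, 227.2]
orientation: [-2.027, -2.396, 0.005]
ft_force: [1.1, 1.7, 0.4]
width: 0.6
[ -1.59051689   1.93957205 227.20243217]
t 6.75 tr [-28.9   2.   28.2] rot [-0.005 -0.001 -0.008]
t 6.75 tr [-48.    2.3  65.2] rot [-0.005 -0.001 -0.008]
t 6.75 tr [-57.    2.5 106.2] rot [-0.005 -0.001 -0.008]
```

```bash
python3 -m jog '{"delta_rot":[[0,0,0],[0,0,0],[0,0,0],[0,0,0],[0,0,0]],"translation":[[-12,0,9],[-22,0,20],[-30,0,31],[-38,0,43],[-44,1,55]],"hand":[-1,-1,-1,-1,-1]}';  python3 - <<'E'
from h import *
print(w2c(get_obs()['ee_pos']))
goal(c2w([0,-46,162]));goal(c2w([0,-55,128]));goal(c2w([0,-55,119]))
E
```

```text
t: 7.25
ee_pos: [483.2, 54.2, 171.9]
orientation: [-2.026, -2.396, 0.005]
ft_force: [-1.0, 1.7, 1.5]
width: 0.6
[ -1.40518271 -41.56897342 171.86781213]
t 7.25 tr [-4.4  1.5  9.9] rot [-0.005 -0.001 -0.008]
t 7.25 tr [-13.4   1.7  43.9] rot [-0.005 -0.001 -0.008]
t 7.25 tr [-13.5   1.8  52.9] rot [-0.005 -0.001 -0.008]
```

```bash
python3 -m jog '{"delta_rot":[[0,0,0],[0,0,0],[0,0,0],[0,0,0],[0,0,0]],"translation":[[-4,0,10],[-8,0,20],[-10,0,29],[-12,0,37],[-13,0,44]],"hand":[-1,-1,-1,-1,-1]}';  python3 - <<'E'
from h import *
print(w2c(get_obs()['ee_pos']))
E
```

```text
t: 7.75
ee_pos: [485.7, 42.1, 128.4]
orientation: [-2.026, -2.397, 0.004]
ft_force: [-0.1, 0.2, 1.0]
width: 0.6
[ -1.1190047  -53.93904504 128.44810238]
```

Still low force, so I'll go down gently until the stop shows.

```bash
python3 -m jog '{"delta_rot":[[0,0,0],[0,0,0],[0,0,0],[0,0,0]],"translation":[[0,0,2],[0,0,4],[0,0,6],[0,0,7]],"hand":[-1,-1,-1,-1]}'; python3 -c "
from h import *
save('scene','s5.png',(185,120,350,320),3)"
```

```text
t: 8.15
ee_pos: [485.7, 42.2, 122.1]
orientation: [-2.027, -2.397, 0.003]
ft_force: [-0.6, -0.2, 0.1]
width: 0.0
```

View pics/s5.png

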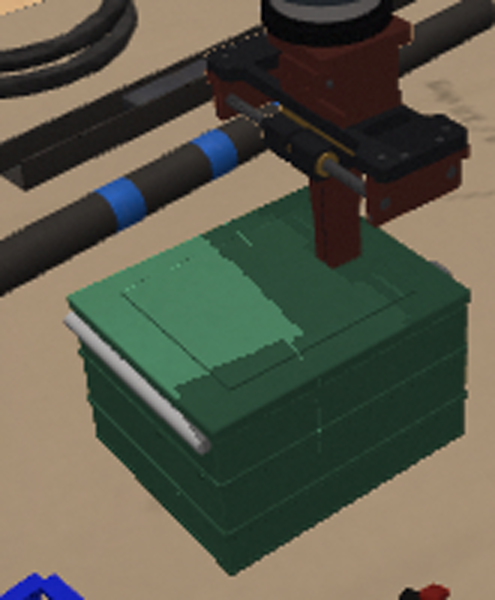

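The lid lies visually flat on the case (front edge near (470,295)). I'll press on to the stop.

```bash
python3 -m jog '{"delta_rot":[[0,0,0],[0,0,0],[0,0,0],[0,0,0]],"translation":[[0,0,1],[0,0,2],[0,0,3],[0,0,3]],"hand":[-1,-1,-1,-1]}'
```

```text
t: 8.6
ee_pos: [485.8, 42.2, 121.0]
orientation: [-2.027, -2.397, 0.003]
ft_force: [-7.7, -0.2, 21.7]
width: 0.3
```

The stop is reached: 22 N at z = 121, which is the 110 mm rim plus the 11 mm lid. I'll retreat straight up.

```bash
python3 -m jog '{"delta_rot":[[0,0,0],[0,0,0],[0,0,0],[0,0,0],[0,0,0]],"translation":[[0,0,-20],[0,0,-60],[0,0,-110],[0,0,-150],[0,0,-150]],"hand":[-1,-1,-1,-1,-1]}'; python3 -c "
from h import *
save('side','d6.png',(150,60,450,290),2.6)"
```

```text
t: 9.1
ee_pos: [489.4, 42.4, 274.7]
orientation: [2.026, 2.395, 0.008]
ft_force: [0.1, -0.2, -0.1]
width: 0.0
```

View pics/d6.png

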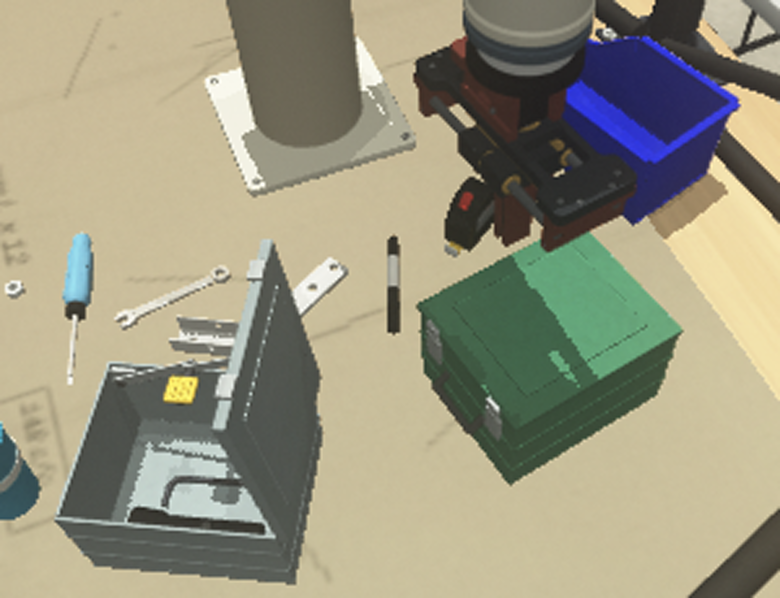

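The green lid is flush all round and the grey lid stands as before. The arm is clear.

```bash
python3 -c "
from h import *
print(ctrl.close_job())"
```

```text
the job is handed in; nothing more can be done
None
```

The green case is shut and the job was handed in at about 9 s of the 42 s allowed. No verdict is reported, so these are my own checks.

- **Stay:** I pressed the yellow thumb plate about 27 mm below its locked height, a little past the 15 to 25 mm given. The pictures showed the stay broken, with the lid still standing apart from a slight tip forward.
- **Lid:** I pushed it over from behind with 1 to 3 N and followed it down until it met a stop. The fingertip was then at 121 mm, which is the 110 mm rim plus the 11 mm lid. The force there was 22 N upward.
- **Last checks:** In the last picture the green lid is flush all round and the grey lid stands open as at the start. The arm is about 150 mm clear, and the wrist force reads about 0 N.
- **Disagreements:** The force on the plate read only 1 to 3 N at the ends of the press steps, below the 5 to 20 N given. The wrist camera was about 6 pixels off my model, but pad and fingertips were shifted alike, so it made no difference.

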